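Put the colour-capped seed jars back on the lazy susan

ROBOT

A 6-joint arm with a two-finger parallel gripper is mounted at the origin on the work surface. World frame = base frame: x ahead of the robot, y to its left, z up, the work surface at z = 0. Lengths are in m, angles in rad, forces in N, time in s.
With the tool pointing down it reaches from about 0.275 to 0.85 m from the base axis. Payload 19 kg.
Tool frame: the origin (TCP) lies at the very end of the fingers, on their centre line; the grasp point (between the pads) lies 19 mm behind it (manip.grip_depth is the distance from the TCP to the grasp point, in m); z points along the fingers, y is the line along which they close (so a half turn about z gives the same grasp; the last joint's range is limited). The gripper opens to 85 mm and grips with 20 to 120 N. Pads are 22 mm wide; open, the fingers measure 114 mm over their backs; the gripper's body (76 mm by 85 mm) begins 54 mm behind the grasp point. The pads swing forward as they close: fully open they stand 13 mm farther back than shut.
Start: joints at [-1.404, 0.15, 1.437, -0, 1.554, -0.134], TCP at [0.17, -0.549, 0.231] pointing down, gripper open.
Joint ranges: [-2.8, 2.8], [-0.68, 2.1], [0.12, 2.68], [-1.39, 4.53], [0.16, 2.79], [-2.81, 2.81]. Speed limits (rad/s): [1.89, 1.89, 2.22, 3.01, 3.01, 3.01].

INTERFACE

Orientations are given as a 3x3 rotation matrix whose columns are the frame's x, y, z axes.
In Python, from workcell import readout, cams, manip, search_frame, masks_of gives the robot as it stands.
- The arm moves only by the tool jog_arm, never from a script. Its argument "moves" is one flat list of numbers, 7 for each row, row after row: the shift along the tool's x, y, z in m, then the turn, a rotation vector about the tool's x, y, z in rad, then the closure in counts, from 0 (fully open) to 255 (shut). In form: [dx, dy, dz, rx, ry, rz, grip, dx, dy, dz, rx, ry, rz, grip, ...]. A call has 1 to 10 rows; each row shifts and turns the commanded pose from where the row before left it, along the tool's axes as they then stand; what a row does not reach is not made up. A row lasts 1/12 s, in which the tool goes at most 41.7 mm and 7.16 degrees, less where a joint would pass 70% of its speed; a pose out of reach is approached as far as the arm can. A call is refused whole if a number of a shift passes 0.0417 or a number of a turn 0.125, either way. A call with a gripper value outside its range is refused whole. The fingers move at their own pace and stop on an object; "grip_force" is the grip in N (left out, the last holds). Time passes only in rows, so rows that do not move let the fingers close. It gives the time, the measured TCP pose, the force, the opening and the grip force at its end, in the units of the state.
- readout.state(): the state, without advancing time (a new reading comes with each control period).
- cams.get_image(name): name is "scene" or "side" or "wrist"; returns the picture (384x512x3 uint8, blue, green, red); there is no depth.
- cams.get_calibration(name): a dict with "vertical_fov" (degrees; the focal length in pixels is half the picture's height over the tangent of half this angle, whatever the lens; pixels are square), "cx", "cy" (the principal point, pixels), "k1" (the pictures are not rectified: a ray, as slopes to the right and down, at radius r is drawn at 1 + k1 r^2 times it, then the intrinsics apply), "rvec" (rotation vector, rad) and "tvec" (3), from world to camera coordinates, as OpenCV has them. Camera axes: x right, y down, z forward; pixel columns grow to the right and rows downward; lengths in m; the calibration is good to about 2 mm. A picture is of the moment at which its call begins: read the wrist's pose just before it. get_calibration takes no time and is no camera call; for the wrist camera it gives the pose at the moment of the call.
- manip.close_job(): hands the job in; it is judged then, once.
Trained networks look in the newest picture that a camera, given by its name, has taken for a name from the list of things; names that differ only in an ending like _2 or _b are one class to them, and where a whole thing is asked for, a point or a joint stands for the part that bears it (a point fixed in the world has none). Each returns a list of dicts, best first, with "score" (0 to 1); they miss things now and then, are a little off and sometimes report something else, mostly with a low value. They report only what shows in the picture. A call takes as long as a camera call. They do not tell look-alikes from the thing itself.
- search_frame(camera, target): "location" ([x, y, z] in m, in world coordinates, good to about 4 mm: the middle of the surface that is visible of it).
- masks_of(camera, target): "pixels" (384x512 bool, what is visible of it).
The state is a dict: "t": time; "q": joint angles; "joint_velocities": joint speeds; "joint_torque": joint torques, N m; "ee_pos": TCP position; "eef_rot": TCP orientation; "wrist_force": force on the tool from outside, world axes, zero at the start; "ft_torque": the same for the moment, N m; "finger_gap": opening from 0.0 (shut) to 1.0 (fully open); "gripper_force": force on a finger pad.
Only numpy, scipy, OpenCV 4.12 (cv2) and the standard library are available. Lean on these libraries where they do the work, as an engineer would, in place of code of your own. Each camera call takes 0.05 s, during which the arm holds its last target. There are 200 camera calls.

TASK

Pick out the four glass jars with coloured caps and put each one on the turntable, upright and centred on the flat round stand of its cap's colour, no part of the jar overhanging the stand. The jars are glass: set each one down gently, never dropping or knocking it. Leave the steel-capped jar and the terracotta pot where they are.

Things in the scene. Friction and masses are not known exactly. Their poses are not given: they have to be found in the camera images.
- red_jar: a small clear glass jar closed with a red twist cap, upright on the bench, empty, 0.1 to 0.2 kg; round, 48 mm across, 75 mm high with its cap. Origin: centre of its underside; z points up through the cap.
- yellow_jar: a small clear glass jar closed with a yellow twist cap, upright on the bench, empty, 0.1 to 0.2 kg; round, 48 mm across, 75 mm high with its cap. Origin: centre of its underside; z points up through the cap.
- blue_jar: a small clear glass jar closed with a blue twist cap, upright on the bench, empty, 0.1 to 0.2 kg; round, 48 mm across, 75 mm high with its cap. Origin: centre of its underside; z points up through the cap.
- green_jar: a small clear glass jar closed with a green twist cap, upright on the bench, empty, 0.1 to 0.2 kg; round, 48 mm across, 75 mm high with its cap. Origin: centre of its underside; z points up through the cap.
- red_stand: a flat round red plastic stand, 72 mm across and 4 mm thick, fixed on the birch turntable. Origin: centre of its underside, which lies on the turntable's top 30 mm above the bench; z up, so a jar is set down at 4 mm above this origin. The stands lie at quarter turns of the turntable, 105 mm from its centre, at any starting angle and in any order.
- yellow_stand: a flat round yellow plastic stand, 72 mm across and 4 mm thick, fixed on the birch turntable. Origin: centre of its underside, which lies on the turntable's top 30 mm above the bench; z up, so a jar is set down at 4 mm above this origin. The stands lie at quarter turns of the turntable, 105 mm from its centre, at any starting angle and in any order.
- blue_stand: a flat round blue plastic stand, 72 mm across and 4 mm thick, fixed on the birch turntable. Origin: centre of its underside, which lies on the turntable's top 30 mm above the bench; z up, so a jar is set down at 4 mm above this origin. The stands lie at quarter turns of the turntable, 105 mm from its centre, at any starting angle and in any order.
- green_stand: a flat round green plastic stand, 72 mm across and 4 mm thick, fixed on the birch turntable. Origin: centre of its underside, which lies on the turntable's top 30 mm above the bench; z up, so a jar is set down at 4 mm above this origin. The stands lie at quarter turns of the turntable, 105 mm from its centre, at any starting angle and in any order.
- plain_jar: a glass jar of the same size (48 mm across, 75 mm high) with a bare steel twist cap, standing among the others; it is not wanted and stays where it is. Origin: centre of its underside.
- pot: a small empty terracotta pot, 60 mm across at the rim and 60 mm high, standing loose at the centre of the turntable; it stays where it is. Origin: centre of its underside, 30 mm above the bench. The turntable is a plywood disc 300 mm across about this centre, locked so that it does not turn.
Things that resemble listed ones, but are neither listed nor needed, are in the scene too. What is shaped like the red_jar but black, pink or purple is not meant.

How it is judged:
At the end, for the whole second after the job is handed in: Each coloured-cap jar stands upright (within 0.1 rad) on the stand of its own colour, its centre within 12 mm of the stand's, released and at rest; the steel-capped jar and the terracotta pot stand upright within 30 mm of where they started (horizontal distance between red_jar and red_stand below 0.012 m and z of red_jar in the frame of red_stand between 0 and 0.009 m and angle between each of red_jar, yellow_jar, blue_jar, green_jar, plain_jar, pot's own z axis and vertical below 0.1 rad and linear speed of each of red_jar, yellow_jar, blue_jar, green_jar below 0.02 m/s and contact force between the fingers and red_jar below 0.1 N and horizontal distance between yellow_jar and yellow_stand below 0.012 m and z of yellow_jar in the frame of yellow_stand between 0 and 0.009 m and contact force between the fingers and yellow_jar below 0.1 N and horizontal distance between blue_jar and blue_stand below 0.012 m and z of blue_jar in the frame of blue_stand between 0 and 0.009 m and contact force between the fingers and blue_jar below 0.1 N and horizontal distance between green_jar and green_stand below 0.012 m and z of green_jar in the frame of green_stand between 0 and 0.009 m and contact force between the fingers and green_jar below 0.1 N and distance of each of plain_jar, pot from where it was at the start of the episode below 0.03 m); the robot touches nothing.
It fails at once if a coloured-cap jar is let fall or knocked: moving faster than 0.6 m/s while not held (a drop of about 20 mm) ((contact force between the fingers and red_jar below 0.05 N and linear speed of red_jar above 0.6 m/s) or (contact force between the fingers and yellow_jar below 0.05 N and linear speed of yellow_jar above 0.6 m/s) or (contact force between the fingers and blue_jar below 0.05 N and linear speed of blue_jar above 0.6 m/s) or (contact force between the fingers and green_jar below 0.05 N and linear speed of green_jar above 0.6 m/s)).
It fails at once if the steel-capped jar is shifted by more than 30 mm or tipped (distance of plain_jar from where it was at the start of the episode above 0.03 m or angle between plain_jar's own z axis and vertical above 0.3 rad).
It fails at once if the terracotta pot is shifted by more than 30 mm or tipped (distance of pot from where it was at the start of the episode above 0.03 m or angle between pot's own z axis and vertical above 0.3 rad).
It also fails if it takes over 112 s, if anything falls off the work surface, if the arm or the gripper's body presses on something with over 40 N, if the wrist force passes 120 N, or if a joint passes its speed limit or range.

## Working session

There is one attempt and no reset: what is moved stays moved. The work goes in short steps, Python scripts to look and compute and a tool call to move; the robot and the scene stay as the last step left them, time stands still between calls to the robot, and variables do not carry over. Pictures are saved under pics/ and viewed, at most 14 in all, crops included, and the job is handed in when it is done.

Besides the shell and the picture viewer there is one more tool, called after "Call:" by a JSON object that holds its "api" and its "payload". jog_arm: Moves the arm, as the interface text tells. Its arguments: {"type":"object","properties":{"moves":{"type":"array","items":{"type":"number"}},"grip_force":{"type":"number"}},"required":["moves"]}

```bash
mkdir -p pics; ls
python3 - <<'E'
from workcell import readout, cams
import cv2, numpy as np
print(readout.state())
a=cams.get_image("scene");b=cams.get_image("side")
cv2.imwrite("pics/a.png",a);cv2.imwrite("pics/b.png",b)
for n in("scene","side","wrist"):print(n,cams.get_calibration(n))
E
```

```text
pics
{'t': 0.0, 'q': array([-1.40397447e+00,  1.50981755e-01,  1.43802090e+00,  1.38944146e-05,
        1.55379657e+00, -1.33991961e-01]), 'joint_velocities': array([ 7.23722303e-04,  3.01533072e-04,  7.43167764e-04, -6.11533604e-04,
        2.00903456e-06, -1.45774452e-03]), 'joint_torque': array([-1.11937850e-03, -7.13052320e+01, -5.70868671e+01, -4.78649508e-04,
        8.82775232e-03, -7.38054311e-07]), 'ee_pos': array([ 0.17032029, -0.54894182,  0.23068292]), 'eef_rot': array([[ 9.55095762e-01,  2.96297232e-01, -1.86649586e-04],
       [ 2.96297239e-01, -9.55095034e-01,  1.19212175e-03],
       [ 1.74954281e-04, -1.19389418e-03, -9.99999272e-01]]), 'wrist_force': array([ 0.36463463, -0.24371992, -0.64349984]), 'ft_torque': array([0.00353219, 0.00160284, 0.01815077]), 'gripper_force': 0.0, 'finger_gap': 0.9976653482534075}
scene {'vertical_fov': 55.746706549849634, 'cx': 252.88342967494, 'cy': 193.41565742692273, 'k1': -0.0508303508299256, 'rvec': array([ 0.98348102,  2.59705996, -0.86292943]), 'tvec': array([ 0.44686375, -0.20276634,  1.04162782])}
side {'vertical_fov': 57.631351308618015, 'cx': 256.97441253095764, 'cy': 190.53814662450233, 'k1': -0.10349017385789713, 'rvec': array([ 0.37671222, -2.68400476,  1.37440485]), 'tvec': array([0.48221194, 0.17344052, 0.85296804])}
wrist {'vertical_fov': 59.25532748284517, 'cx': 255.4238206816523, 'cy': 188.54505047017034, 'k1': -0.006635447036970688, 'rvec': array([-2.34713773,  1.7309888 ,  0.23566025]), 'tvec': array([-0.57444308, -0.03528626,  0.3785422 ])}
```

View pics/a.png

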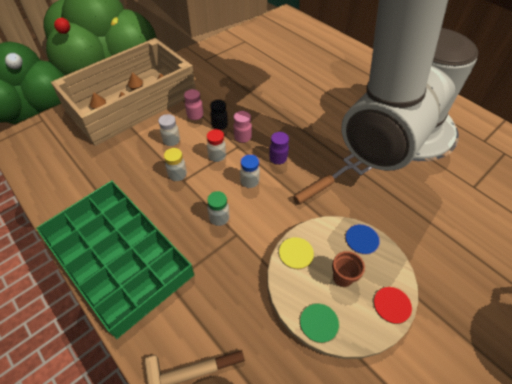

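View pics/b.png

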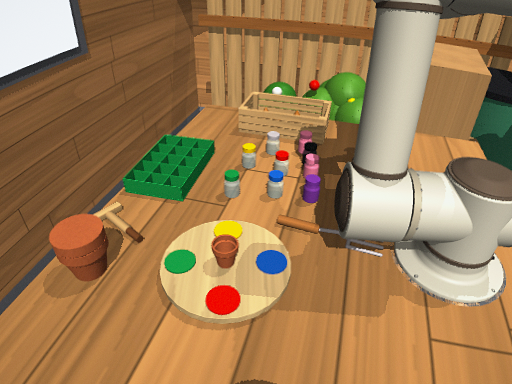

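The pictures show the jars grouped in the scene view at red (216,145), yellow (174,165), blue (250,170), green (217,208) and steel (168,130). Pink, black and purple look-alikes stand beside them. The turntable's pot is at (347,268), with stands at yellow (297,253), blue (362,239), red (393,305) and green (319,323).

```bash
cat > h.py <<'E'
import numpy as np, cv2
from workcell import readout, cams, manip, search_frame, masks_of
def cal(n):
    c=cams.get_calibration(n); f=192/np.tan(np.radians(c["vertical_fov"]/2))
    K=np.array([[f,0,c["cx"]],[0,f,c["cy"]],[0,0,1.]])
    R=cv2.Rodrigues(c["rvec"])[0]; t=np.array(c["tvec"]).reshape(3,1)
    return K,c["k1"],R,t
def norm(c,p):
    return cv2.undistortPoints(np.array([[p]],float),c[0],np.array([c[1],0,0,0.]))[0,0]
def proj(c,X):
    return cv2.projectPoints(np.array([X],float),cv2.Rodrigues(c[2])[0],c[3],c[0],np.array([c[1],0,0,0.]))[0][0,0]
def tri(c1,p1,c2,p2):
    X=cv2.triangulatePoints(np.hstack([c1[2],c1[3]]),np.hstack([c2[2],c2[3]]),norm(c1,p1),norm(c2,p2))[:,0]
    return X[:3]/X[3]
def plane(c,p,z):
    o=(-c[2].T@c[3])[:,0]; d=c[2].T@np.append(norm(c,p),1)
    return o+d*(z-o[2])/d[2]
H={"red":[(0,6),(174,180)],"yellow":[(23,34)],"blue":[(104,122)],"green":[(60,88)]}
def colmask(im,col):
    h=cv2.cvtColor(im,cv2.COLOR_BGR2HSV)
    return sum(cv2.inRange(h,(a,130,60),(b,255,255))for a,b in H[col])
def blobs(im,col,amin=30):
    n,l,s,c=cv2.connectedComponentsWithStats(colmask(im,col))
    return [(c[i],s[i]) for i in range(1,n) if s[i][4]>=amin]
E
python3 - <<'E'
from h import *
im={n:cams.get_image(n) for n in("scene","side")}
C={n:cal(n) for n in im}
for col in H:
  for k in("jar","stand"):
    r=search_frame("scene",f"{col}_{k}")
    print(col,k,[(np.round(d["location"],3),round(d["score"],2)) for d in r[:8]] if k=="stand" or col=="red" else "")
  for n in im: print("  ",n,[(np.round(c,1).tolist(),s[2:].tolist()) for c,s in blobs(im[n],col) ])
for n in("plain_jar","pot"): print(n,[(np.round(d["location"],3),round(d["score"],2)) for d in search_frame("scene",n)[:8]])
E
```

```text
red jar [(array([ 0.452, -0.419,  0.048]), 0.95), (array([ 0.389, -0.141,  0.051]), 0.85), (array([ 0.407, -0.261,  0.051]), 0.79), (array([ 0.425, -0.342,  0.046]), 0.71), (array([ 0.503, -0.251,  0.055]), 0.67)]
red stand [(array([0.504, 0.288, 0.035]), 0.83)]
   scene [([61.7, 24.8], [14, 15, 167]), ([215.2, 136.3], [18, 17, 233]), ([392.4, 304.6], [38, 37, 1069])]
   side [([313.9, 84.5], [11, 10, 78]), ([281.7, 155.3], [13, 11, 116]), ([222.4, 299.5], [34, 30, 812])]
yellow jar 
yellow stand [(array([0.555, 0.085, 0.034]), 0.64), (array([ 0.502, -0.25 ,  0.05 ]), 0.29)]
   scene [([114.1, 20.9], [7, 9, 44]), ([172.6, 154.9], [18, 16, 210]), ([296.0, 252.6], [35, 32, 883])]
   side [([248.7, 147.6], [13, 10, 110]), ([228.3, 228.4], [29, 18, 374])]
blue jar 
blue stand [(array([0.429, 0.158, 0.035]), 0.84)]
   scene [([249.4, 162.5], [17, 16, 218]), ([361.9, 238.7], [33, 28, 707])]
   side [([275.6, 175.5], [14, 12, 141]), ([271.2, 261.6], [31, 24, 574])]
green jar 
green stand [(array([0.631, 0.215, 0.038]), 0.81)]
   scene [([113.4, 258.2], [155, 155, 11799]), ([216.9, 200.5], [17, 18, 240]), ([318.9, 322.7], [37, 37, 1060])]
   side [([492.9, 119.9], [41, 37, 873]), ([169.6, 167.5], [91, 66, 3891]), ([505.8, 159.6], [17, 19, 103]), ([231.2, 175.2], [14, 12, 136]), ([179.7, 261.1], [31, 24, 569])]
plain_jar [(array([ 0.557, -0.376,  0.05 ]), 0.89)]
pot [(array([0.518, 0.185, 0.076]), 0.63)]
```

Run:
```python
from h import *
c1,c2=cal("scene"),cal("side")
J={"red":((215.2,136.3),(281.7,155.3)),"yellow":((172.6,154.9),(248.7,147.6)),"blue":((249.4,162.5),(275.6,175.5)),"green":((216.9,200.5),(231.2,175.2))}
S={"red":((392.4,304.6),(222.4,299.5)),"yellow":((296,252.6),(228.3,228.4)),"blue":((361.9,238.7),(271.2,261.6)),"green":((318.9,322.7),(179.7,261.1))}
for k in J:
  print(k,"cap",tri(c1,J[k][0],c2,J[k][1]).round(4),plane(c1,J[k][0],.068)[:2].round(4),plane(c2,J[k][1],.068)[:2].round(4))
P={}
for k in S:
  a,b=plane(c1,S[k][0],.034)[:2],plane(c2,S[k][1],.034)[:2]; P[k]=(a if k=="yellow" else (a+b)/2)
  print(k,"stand",tri(c1,S[k][0],c2,S[k][1]).round(4),a.round(4),b.round(4))
order=["red","green","yellow","blue"]
z=np.array([complex(*P[k]) for k in order]);c=z.mean()
for s in(1,-1):
  u=(s*1j)**np.arange(4); r=((z-c)*u.conj()).mean()
  fit=c+.105*r/abs(r)*u; print(s,abs(r),c,dict(zip(order,fit.round(4))),abs(fit-z).round(4))
for n,p in(("scene",(168,130)),):pass
# others' caps (approx): top of steel, pink, black, purple
for nm,p in(("steel",(168,122)),("pink",(193,98)),("black",(219,107)),("pink2",(243,118)),("purple",(280,140))): print(nm,plane(c1,p,.068)[:2].round(3))
```

```text
red cap [ 0.4912 -0.2627  0.0678] [ 0.491  -0.2629] [ 0.4913 -0.2617]
yellow cap [ 0.6068 -0.2804  0.0673] [ 0.6067 -0.2804] [ 0.6066 -0.2784]
blue cap [ 0.4841 -0.1414  0.0675] [ 0.4846 -0.1408] [ 0.4839 -0.1411]
green cap [ 0.6093 -0.106   0.0663] [ 0.6103 -0.1045] [ 0.6083 -0.1042]
red stand [0.496  0.2878 0.0313] [0.498  0.2882] [0.4949 0.2892]
yellow stand [0.5548 0.0854 0.0353] [0.5565 0.0873] [0.5541 0.0806]
blue stand [0.4244 0.1568 0.0307] [0.4271 0.1578] [0.4235 0.1591]
green stand [0.6263 0.2157 0.0301] [0.6284 0.2169] [0.6239 0.2179]
1 0.0003170386535011074 (0.526113405127663+0.18794810593746203j) {'red': np.complex128(0.4312+0.2329j), 'green': np.complex128(0.4811+0.0931j), 'yellow': np.complex128(0.621+0.143j), 'blue': np.complex128(0.5711+0.2828j)} [0.0858 0.191  0.0852 0.1916]
-1 0.10486682902886574 (0.526113405127663+0.18794810593746203j) {'red': np.complex128(0.4963+0.2886j), 'green': np.complex128(0.6268+0.2177j), 'yellow': np.complex128(0.5559+0.0873j), 'blue': np.complex128(0.4254+0.1582j)} [0.0001 0.0007 0.0006 0.0003]
steel [ 0.55  -0.385]
pink [ 0.444 -0.422]
black [ 0.414 -0.345]
pink2 [ 0.394 -0.269]
purple [ 0.378 -0.147]
```

Call:
{"api": "jog_arm", "payload": {"moves": [0,0,0,0,0,0.1003,0,0,0,0,0,0,0.1003,0,0,0,0,0,0,0.1003,0,0.03,-0.026,0,0,0,0,0,0.03,-0.026,0,0,0,0,0,0.03,-0.026,0,0,0,0,0,0.03,-0.026,0,0,0,0,0,0.03,-0.026,0,0,0,0,0,0.03,-0.026,0,0,0,0,0,0.03,-0.026,0,0,0,0,0], "grip_force": 30}}

```text
t: 1.53
ee_pos: [0.3815, -0.3656, 0.2315]
eef_rot: [[1.0, -0.0, 0.0], [-0.0, -1.0, -0.0], [0.0, 0.0, -1.0]]
wrist_force: [1.2, -1.9, 0.7]
finger_gap: 0.998
gripper_force: 0.0
```

Call:
{"api": "jog_arm", "payload": {"moves": [0.0275,-0.026,0,0,0,0,0,0.0275,-0.026,0,0,0,0,0,0.0275,-0.026,0,0,0,0,0,0.0275,-0.026,0,0,0,0,0,0,0,0.03,0,0,0,0,0,0,0,0,0,0,0,0,0,0,0,0,0,0]}}

```text
t: 2.12
ee_pos: [0.4897, -0.2628, 0.2005]
eef_rot: [[1.0, 0.001, -0.002], [0.001, -1.0, 0.002], [-0.002, -0.002, -1.0]]
wrist_force: [0.3, -0.1, -0.0]
finger_gap: 1.0
gripper_force: 0.0
```

Run:
```python
from h import *
print(readout.state()["ee_pos"])
c=cal("wrist"); im=cams.get_image("wrist"); cv2.imwrite("pics/w1.png",im)
for col in H:
  print(col,[(p.round(1).tolist(),s[2:].tolist(),plane(c,p,.068)[:2].round(4).tolist()) for p,s in blobs(im,col)])
```

```text
[ 0.48974766 -0.26282543  0.20048636]
red [([254.7, 175.1], [52, 54, 2154], [0.4912, -0.2622])]
yellow [([275.2, 25.1], [58, 56, 2713], [0.6062, -0.2777])]
blue [([109.8, 184.1], [57, 53, 2252], [0.4834, -0.1398])]
green [([39.6, 23.3], [59, 53, 2523], [0.6078, -0.1015])]
```

View pics/w1.png

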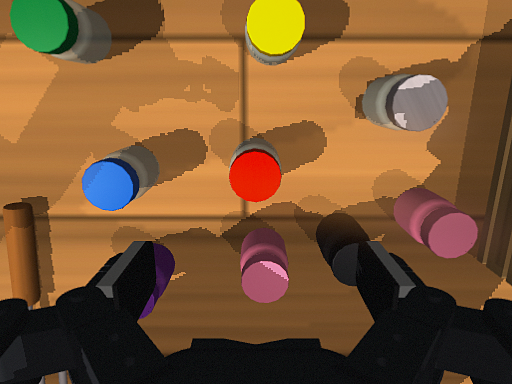

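The wrist view shows the red cap at (255,175), directly ahead. Its position agrees with the scene and side measurements to about 1 mm. I'm descending now.

Call:
{"api": "jog_arm", "payload": {"moves": [0.001,0,0.0285,0,0,0,0,0,0,0.0285,0,0,0,0,0,0,0.0285,0,0,0,0,0,0,0.0285,0,0,0,0,0,0,0.0285,0,0,0,0,0,0,0.0285,0,0,0,0,0,0,0,0,0,0,110,0,0,0,0,0,0,160,0,0,0,0,0,0,255,0,0,0,0,0,0,255], "grip_force": 30}}

```text
t: 3.0
ee_pos: [0.4923, -0.2644, 0.0333]
eef_rot: [[1.0, -0.001, 0.003], [-0.001, -1.0, -0.002], [0.003, 0.002, -1.0]]
wrist_force: [-2.4, 0.3, 5.4]
finger_gap: 0.545
gripper_force: 29.9
```

Call:
{"api": "jog_arm", "payload": {"moves": [0,0,0,0,0,0,255,0,0,-0.01,0,0,0,255,0,0,-0.025,0,0,0,255,0,0,-0.03,0,0,0,255,0,0,-0.03,0,0,0,255,0,0,-0.03,0,0,0,255,0,-0.015,-0.03,0,0,0,255,0,-0.03,0,0,0,0,255,0,-0.03,0,0,0,0,255,0,-0.03,0,0,0,0,255]}}

```text
t: 3.83
ee_pos: [0.4913, -0.1574, 0.1881]
eef_rot: [[1.0, -0.001, 0.003], [-0.001, -1.0, -0.001], [0.003, 0.001, -1.0]]
wrist_force: [-0.6, 0.5, -1.6]
finger_gap: 0.545
gripper_force: 31.6
```

Call:
{"api": "jog_arm", "payload": {"moves": [0,-0.03,0,0,0,0,255,0,-0.03,0,0,0,0,255,0,-0.03,0,0,0,0,255,0,-0.03,0,0,0,0,255,0,-0.03,0,0,0,0,255,0,-0.03,0,0,0,0,255,0,-0.03,0,0,0,0,255,0,-0.03,0,0,0,0,255,0,-0.03,0,0,0,0,255,0,-0.03,0,0,0,0,255]}}

```text
t: 4.67
ee_pos: [0.4913, 0.1433, 0.1877]
eef_rot: [[1.0, -0.0, 0.003], [-0.0, -1.0, 0.0], [0.003, -0.0, -1.0]]
wrist_force: [0.6, -1.5, -1.6]
finger_gap: 0.542
gripper_force: 31.6
```

Call:
{"api": "jog_arm", "payload": {"moves": [0.002,-0.03,0,0,0,0,255,0.002,-0.03,0,0,0,0,255,0.001,-0.03,0,0,0,0,255,0,-0.03,0,0,0,0,255,0,-0.018,0,0,0,0,255,0,-0.008,0,0,0,0,255,0,0,0,0,0,0,255,0,0,0,0,0,0,255]}}

```text
t: 5.33
ee_pos: [0.4965, 0.2874, 0.1864]
eef_rot: [[1.0, 0.0, 0.001], [0.0, -1.0, 0.0], [0.001, -0.0, -1.0]]
wrist_force: [0.3, -0.3, -1.9]
finger_gap: 0.545
gripper_force: 31.6
```

Run:
```python
from h import *
print(readout.state()["ee_pos"])
c=cal("wrist"); im=cams.get_image("wrist"); b=cams.get_image("side"); cv2.imwrite("pics/w2.png",np.hstack([im,b])[:,::1]); 
cv2.imwrite("pics/w2.png",cv2.resize(np.hstack([im,b]),(800,300)))
for col in H:
  print(col,[(p.round(1).tolist(),s[2:].tolist(),plane(c,p,.034)[:2].round(4).tolist()) for p,s in blobs(im,col,200)])
```

```text
[0.49646911 0.28739902 0.18641809]
red [([254.8, 172.4], [80, 78, 4918], [0.4962, 0.2877]), ([255.6, 285.9], [125, 120, 11796], [0.3817, 0.287])]
yellow [([482.9, 106.6], [64, 86, 4585], [0.5536, 0.093])]
blue [([390.2, 247.9], [76, 67, 3790], [0.4223, 0.1586])]
green [([343.2, 26.9], [91, 63, 4687], [0.6158, 0.2166])]
```

View pics/w2.png

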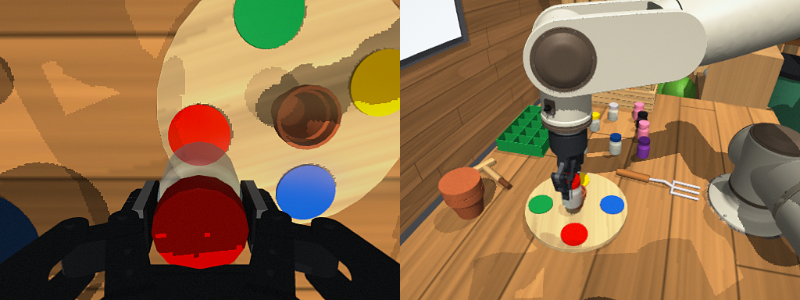

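The wrist view shows the held red jar over the table. The stand beneath it is centred at (.496,.288) by the wrist camera, matching the earlier fit. I'm lowering.

Call:
{"api": "jog_arm", "payload": {"moves": [0,0,0.02,0,0,0,255,0,0,0.025,0,0,0,255,0,0,0.025,0,0,0,255,0,0,0.02,0,0,0,255,0,0,0.013,0,0,0,255,0,0,0.008,0,0,0,255,0,0,0.004,0,0,0,255,0,0,0,0,0,0,255,0,0,0,0,0,0,255]}}

```text
t: 6.18
ee_pos: [0.4969, 0.2876, 0.0712]
eef_rot: [[1.0, -0.001, 0.001], [-0.001, -1.0, 0.0], [0.001, -0.0, -1.0]]
wrist_force: [-0.5, -0.1, -2.1]
finger_gap: 0.541
gripper_force: 31.6
```

Call:
{"api": "jog_arm", "payload": {"moves": [0,0,0.002,0,0,0,255,0,0,0.001,0,0,0,255,0,0,0,0,0,0,255,0,0,0,0,0,0,255]}}

```text
t: 6.52
ee_pos: [0.4965, 0.2879, 0.0676]
eef_rot: [[1.0, -0.0, 0.0], [-0.0, -1.0, 0.0], [0.0, -0.0, -1.0]]
wrist_force: [-0.5, -0.2, -1.5]
finger_gap: 0.546
gripper_force: 31.6
```

Call:
{"api": "jog_arm", "payload": {"moves": [0,0,0.001,0,0,0,255,0,0,0,0,0,0,255]}}

```text
t: 6.68
ee_pos: [0.4967, 0.288, 0.0673]
eef_rot: [[1.0, 0.0, 0.001], [0.0, -1.0, 0.0], [0.001, -0.0, -1.0]]
wrist_force: [-3.3, -1.9, 7.6]
finger_gap: 0.544
gripper_force: 32.5
```

Contact is confirmed, with the force now upward. I'll release and rise.

Call:
{"api": "jog_arm", "payload": {"moves": [0,0,-0.001,0,0,0,110,0,0,0,0,0,0,80,0,0,0,0,0,0,70,0,0,0,0,0,0,70,0,0,-0.015,0,0,0,70,0,0,-0.03,0,0,0,70,0,0,-0.03,0,0,0,70,0,0,-0.03,0,0,0,70,0,0.02,-0.02,0,0,0,30,0,0.03,0,0,0,0,0]}}

```text
t: 7.52
ee_pos: [0.4976, 0.2392, 0.1968]
eef_rot: [[1.0, 0.002, 0.006], [0.002, -1.0, 0.002], [0.006, -0.002, -1.0]]
wrist_force: [1.4, 0.3, 0.3]
finger_gap: 0.98
gripper_force: 0.0
```

Run:
```python
from h import *
im=cams.get_image("scene");b=cams.get_image("side")
c1,c2=cal("scene"),cal("side")
for n,i,c in(("scene",im,c1),("side",b,c2)):
  print(n,[(p.round(1).tolist(),s[2:].tolist(),plane(c,p,.102)[:2].round(4).tolist()) for p,s in blobs(i,"red",40)])
cv2.imwrite("pics/p1.png",cv2.resize(np.hstack([im,b]),(800,300)))
```

```text
scene [([61.7, 24.9], [14, 15, 168], [0.568, -0.9868]), ([397.1, 299.3], [45, 45, 993], [0.5208, 0.2881])]
side [([220.5, 277.1], [22, 23, 401], [0.4963, 0.2878]), ([223.1, 304.1], [34, 27, 382], [0.4705, 0.345])]
```

View pics/p1.png

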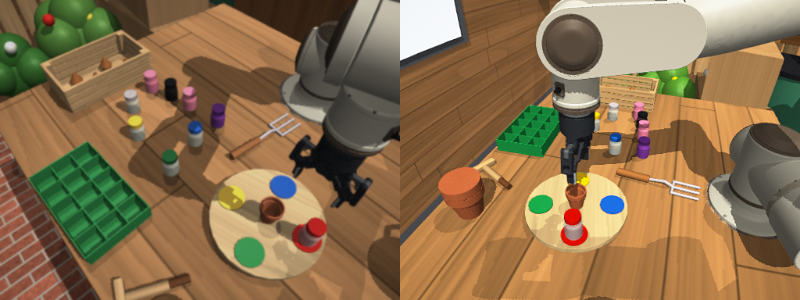

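The red jar stands upright on its red stand, with the cap at (.496,.288) in the side view, right on the stand centre. Blue is next.

Call:
{"api": "jog_arm", "payload": {"moves": [-0.007,0.036,0,0,0,0,0,-0.007,0.036,0,0,0,0,0,0,0.036,0,0,0,0,0,0,0.036,0,0,0,0,0,0,0.036,0,0,0,0,0,0,0.036,0,0,0,0,0,0,0.036,0,0,0,0,0,0,0.036,0,0,0,0,0,0,0.036,0,0,0,0,0,0,0.036,0,0,0,0,0]}}

```text
t: 8.45
ee_pos: [0.4821, -0.1238, 0.1922]
eef_rot: [[1.0, -0.0, -0.0], [-0.0, -1.0, 0.0], [-0.0, -0.0, -1.0]]
wrist_force: [1.3, 0.1, -0.0]
finger_gap: 1.001
gripper_force: 0.0
```

Call:
{"api": "jog_arm", "payload": {"moves": [0,0.018,0.02,0,0,0,0,0,0,0.02,0,0,0,0,0,0,0,0,0,0,0,0,0,0,0,0,0,0]}}

```text
t: 8.78
ee_pos: [0.482, -0.1398, 0.1518]
eef_rot: [[1.0, -0.0, -0.002], [-0.0, -1.0, 0.001], [-0.002, -0.001, -1.0]]
wrist_force: [0.8, -0.1, 0.8]
finger_gap: 1.001
gripper_force: 0.0
```

Call:
{"api": "jog_arm", "payload": {"moves": [0.0015,0,0.03,0,0,0,0,0,0,0.03,0,0,0,0,0,0,0.03,0,0,0,0,0,0,0.02,0,0,0,0,0,0,0.01,0,0,0,0,0,0,0,0,0,0,110,0,0,0,0,0,0,160,0,0,0,0,0,0,255,0,0,0,0,0,0,255,0,0,0,0,0,0,255]}}

```text
t: 9.62
ee_pos: [0.485, -0.1404, 0.0345]
eef_rot: [[1.0, -0.0, 0.003], [-0.0, -1.0, -0.001], [0.003, 0.001, -1.0]]
wrist_force: [-1.3, 3.5, 8.9]
finger_gap: 0.546
gripper_force: 29.3
```

Call:
{"api": "jog_arm", "payload": {"moves": [0,0,-0.01,0,0,0,255,0,0,-0.025,0,0,0,255,0,0,-0.03,0,0,0,255,0,0,-0.03,0,0,0,255,0,0,-0.03,0,0,0,255,0,-0.015,-0.03,0,0,0,255,0,-0.03,0,0,0,0,255,0,-0.03,0,0,0,0,255,0,-0.03,0,0,0,0,255,0,-0.03,0,0,0,0,255]}}

```text
t: 10.45
ee_pos: [0.4837, -0.004, 0.1891]
eef_rot: [[1.0, -0.001, 0.002], [-0.001, -1.0, -0.0], [0.002, 0.0, -1.0]]
wrist_force: [0.9, -0.3, -0.5]
finger_gap: 0.538
gripper_force: 31.5
```

Call:
{"api": "jog_arm", "payload": {"moves": [-0.012,-0.032,0,0,0,0,255,-0.012,-0.032,0,0,0,0,255,-0.012,-0.032,0,0,0,0,255,-0.012,-0.032,0,0,0,0,255,-0.01,-0.022,0,0,0,0,255,0,-0.01,0,0,0,0,255,0,0,0.01,0,0,0,255,0,0,0.025,0,0,0,255,0,0,0.025,0,0,0,255,0,0,0,0,0,0,255]}}

```text
t: 11.28
ee_pos: [0.4243, 0.1537, 0.1237]
eef_rot: [[1.0, -0.001, -0.005], [-0.001, -1.0, -0.001], [-0.005, 0.001, -1.0]]
wrist_force: [-1.0, -0.3, -4.0]
finger_gap: 0.541
gripper_force: 31.9
```

Call:
{"api": "jog_arm", "payload": {"moves": [0.0005,-0.004,0.02,0,0,0,255,0,0,0.015,0,0,0,255,0,0,0.008,0,0,0,255,0,0,0.004,0,0,0,255,0,0,0,0,0,0,255,0,0,0,0,0,0,255,0,0,0,0,0,0,255]}}

```text
t: 11.87
ee_pos: [0.427, 0.1588, 0.0814]
eef_rot: [[1.0, -0.0, 0.001], [-0.0, -1.0, 0.0], [0.001, -0.0, -1.0]]
wrist_force: [-0.1, 0.4, -1.5]
finger_gap: 0.538
gripper_force: 31.9
```

Call:
{"api": "jog_arm", "payload": {"moves": [-0.001,0,0.006,0,0,0,255,-0.001,0,0.004,0,0,0,255,0,0,0.001,0,0,0,255,0,0,0,0,0,0,255,0,0,0,0,0,0,255]}}

```text
t: 12.28
ee_pos: [0.4244, 0.1589, 0.0693]
eef_rot: [[1.0, -0.0, -0.0], [-0.0, -1.0, 0.0], [-0.0, -0.0, -1.0]]
wrist_force: [-1.1, 0.1, -2.0]
finger_gap: 0.538
gripper_force: 31.9
```

Call:
{"api": "jog_arm", "payload": {"moves": [0,0,0.001,0,0,0,255,0,0,0,0,0,0,255,0,0,0,0,0,0,255]}}

```text
t: 12.53
ee_pos: [0.4245, 0.1589, 0.0686]
eef_rot: [[1.0, -0.0, 0.0], [-0.0, -1.0, 0.0], [0.0, -0.0, -1.0]]
wrist_force: [-1.4, 0.2, 3.6]
finger_gap: 0.542
gripper_force: 32.3
```

Call:
{"api": "jog_arm", "payload": {"moves": [0,0,-0.001,0,0,0,110,0,0,0,0,0,0,80,0,0,0,0,0,0,70,0,0,0,0,0,0,70,0,0,-0.015,0,0,0,70,0,0,-0.03,0,0,0,70,0,0,-0.03,0,0,0,70,0,0,-0.03,0,0,0,70,0,0.015,-0.02,0,0,0,30,0.02,0.028,0,0,0,0,0]}}

```text
t: 13.37
ee_pos: [0.4442, 0.1173, 0.199]
eef_rot: [[1.0, 0.003, 0.006], [0.003, -1.0, 0.001], [0.006, -0.001, -1.0]]
wrist_force: [1.4, 0.7, 1.2]
finger_gap: 0.974
gripper_force: 0.0
```

Call:
{"api": "jog_arm", "payload": {"moves": [0.0205,0.028,0,0,0,0,0,0.0205,0.028,0,0,0,0,0,0.0205,0.028,0,0,0,0,0,0.0205,0.028,0,0,0,0,0,0.0205,0.028,0,0,0,0,0,0.0205,0.028,0,0,0,0,0,0.0205,0.028,0,0,0,0,0,0.0205,0.024,0,0,0,0,0,0,0,0,0,0,0,0,0,0,0,0,0,0,0]}}

```text
t: 14.2
ee_pos: [0.6087, -0.1054, 0.1933]
eef_rot: [[1.0, -0.002, -0.001], [-0.002, -1.0, 0.001], [-0.001, -0.001, -1.0]]
wrist_force: [-0.1, 0.5, -0.8]
finger_gap: 1.004
gripper_force: 0.0
```

Run:
```python
from h import *
print(readout.state()["ee_pos"])
c=cal("wrist"); im=cams.get_image("wrist"); c2=cal("side"); b=cams.get_image("side")
for col in("green","yellow"): print(col,[(p.round(1).tolist(),s[2:].tolist(),plane(c,p,.070)[:2].round(4).tolist()) for p,s in blobs(im,col,200)])
for col in("red","blue"): print(col,[(p.round(1).tolist(),s[2:].tolist(),plane(c2,p,.102)[:2].round(4).tolist()) for p,s in blobs(b,col,60)])
cv2.imwrite("pics/p2.png",cv2.resize(np.hstack([im,b]),(800,300)))
```

```text
[ 0.60870522 -0.10538657  0.19330411]
green [([249.8, 4.4], [267, 14, 1802], [0.7372, -0.102]), ([254.4, 180.5], [53, 51, 2083], [0.608, -0.1048])]
yellow [([465.6, 180.9], [63, 55, 2502], [0.6071, -0.2768]), ([56.1, 225.4], [77, 70, 4177], [0.5692, 0.0632])]
red [([313.9, 84.5], [11, 10, 79], [0.474, -0.8836]), ([220.6, 277.0], [22, 23, 405], [0.4963, 0.2875]), ([223.1, 304.1], [34, 27, 379], [0.4707, 0.3449])]
blue [([272.9, 240.1], [19, 19, 290], [0.423, 0.1589]), ([270.9, 265.3], [31, 21, 256], [0.4101, 0.2305])]
```

View pics/p2.png

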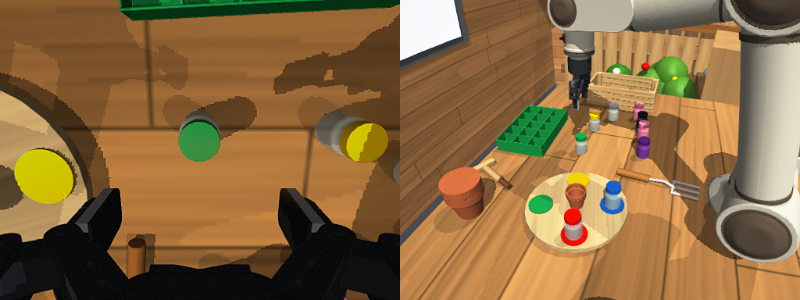

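The side view shows red and blue upright and centred on their stands. The wrist view has the green cap at (254,180), directly under the tool. I'm grasping green.

Call:
{"api": "jog_arm", "payload": {"moves": [0,0,0.03,0,0,0,0,0,0,0.03,0,0,0,0,0,0,0.03,0,0,0,0,0,0,0.03,0,0,0,0,0,0,0.025,0,0,0,0,0,0,0.015,0,0,0,0,0,0,0,0,0,0,0,0,0,0,0,0,0,110,0,0,0,0,0,0,160,0,0,0,0,0,0,255]}}

```text
t: 15.13
ee_pos: [0.6091, -0.1041, 0.0362]
eef_rot: [[1.0, 0.0, 0.002], [0.0, -1.0, -0.001], [0.002, 0.001, -1.0]]
wrist_force: [-0.2, -0.0, 0.8]
finger_gap: 0.604
gripper_force: 0.0
```

Call:
{"api": "jog_arm", "payload": {"moves": [0,0,0,0,0,0,255,0,0,0,0,0,0,255]}}

```text
t: 15.3
ee_pos: [0.6091, -0.1042, 0.0362]
eef_rot: [[1.0, 0.0, 0.002], [0.0, -1.0, -0.0], [0.002, 0.0, -1.0]]
wrist_force: [-1.9, 2.1, 8.8]
finger_gap: 0.536
gripper_force: 29.7
```

Call:
{"api": "jog_arm", "payload": {"moves": [0,0,-0.01,0,0,0,255,0,0,-0.025,0,0,0,255,0,0,-0.03,0,0,0,255,0,0,-0.03,0,0,0,255,0,0,-0.03,0,0,0,255,0,-0.015,-0.03,0,0,0,255,0,-0.03,0,0,0,0,255,0,-0.03,0,0,0,0,255,0,-0.03,0,0,0,0,255,0,-0.03,0,0,0,0,255]}}

```text
t: 16.13
ee_pos: [0.6082, 0.032, 0.1909]
eef_rot: [[1.0, -0.001, 0.001], [-0.001, -1.0, -0.0], [0.001, 0.0, -1.0]]
wrist_force: [0.0, 0.2, -0.7]
finger_gap: 0.534
gripper_force: 31.2
```

Call:
{"api": "jog_arm", "payload": {"moves": [0.005,-0.032,0,0,0,0,255,0.005,-0.032,0,0,0,0,255,0.005,-0.032,0,0,0,0,255,0.0035,-0.032,0,0,0,0,255,0,-0.03,0,0,0,0,255,0,-0.018,0,0,0,0,255,0,-0.009,0.01,0,0,0,255,0,0,0.025,0,0,0,255,0,0,0.025,0,0,0,255,0,0,0.02,0,0,0,255]}}

```text
t: 16.97
ee_pos: [0.6264, 0.2154, 0.1078]
eef_rot: [[1.0, -0.0, -0.001], [-0.0, -1.0, -0.0], [-0.001, 0.0, -1.0]]
wrist_force: [-0.8, 0.1, -1.1]
finger_gap: 0.543
gripper_force: 31.2
```

Call:
{"api": "jog_arm", "payload": {"moves": [0,0,0.015,0,0,0,255,0,0,0.01,0,0,0,255,0,0,0,0,0,0,255,0,0,0,0,0,0,255,0,0,0,0,0,0,255]}}

```text
t: 17.38
ee_pos: [0.6275, 0.2157, 0.0857]
eef_rot: [[1.0, -0.0, 0.002], [-0.0, -1.0, 0.0], [0.002, -0.0, -1.0]]
wrist_force: [0.3, 0.5, -1.5]
finger_gap: 0.539
gripper_force: 31.2
```

Call:
{"api": "jog_arm", "payload": {"moves": [0,-0.002,0.008,0,0,0,255,0,0,0.004,0,0,0,255,0,0,0.002,0,0,0,255,0,0,0,0,0,0,255,0,0,0,0,0,0,255]}}

```text
t: 17.8
ee_pos: [0.6269, 0.2179, 0.0704]
eef_rot: [[1.0, -0.0, 0.0], [-0.0, -1.0, 0.0], [0.0, -0.0, -1.0]]
wrist_force: [0.5, -0.8, 1.0]
finger_gap: 0.537
gripper_force: 31.5
```

Call:
{"api": "jog_arm", "payload": {"moves": [0,0,0.0005,0,0,0,255,0,0,0,0,0,0,255]}}

```text
t: 17.97
ee_pos: [0.627, 0.2179, 0.0703]
eef_rot: [[1.0, -0.0, 0.0], [-0.0, -1.0, 0.0], [0.0, -0.0, -1.0]]
wrist_force: [-3.3, -0.7, 5.1]
finger_gap: 0.534
gripper_force: 31.9
```

Call:
{"api": "jog_arm", "payload": {"moves": [0,0,-0.001,0,0,0,110,0,0,0,0,0,0,80,0,0,0,0,0,0,70,0,0,0,0,0,0,70,0,0,-0.015,0,0,0,70,0,0,-0.03,0,0,0,70,0,0,-0.03,0,0,0,70,0,0,-0.03,0,0,0,70,0,0.015,-0.02,0,0,0,30,-0.0205,0.033,0,0,0,0,0]}}

```text
t: 18.8
ee_pos: [0.6092, 0.1716, 0.2001]
eef_rot: [[1.0, 0.002, 0.007], [0.002, -1.0, 0.002], [0.007, -0.002, -1.0]]
wrist_force: [1.5, -0.7, 0.2]
finger_gap: 0.977
gripper_force: 0.0
```

Call:
{"api": "jog_arm", "payload": {"moves": [0,0.036,0,0,0,0,0,0,0.036,0,0,0,0,0,0,0.036,0,0,0,0,0,0,0.036,0,0,0,0,0,0,0.036,0,0,0,0,0,0,0.036,0,0,0,0,0,0,0.036,0,0,0,0,0,0,0.036,0,0,0,0,0,0,0.036,0,0,0,0,0,0,0.036,0,0,0,0,0]}}

```text
t: 19.63
ee_pos: [0.606, -0.192, 0.1958]
eef_rot: [[1.0, -0.0, 0.0], [-0.0, -1.0, 0.0], [0.0, -0.0, -1.0]]
wrist_force: [0.7, 0.3, -0.2]
finger_gap: 0.995
gripper_force: 0.0
```

Call:
{"api": "jog_arm", "payload": {"moves": [0,0.036,0,0,0,0,0,0,0.034,0,0,0,0,0,0,0.018,0,0,0,0,0,0,0,0,0,0,0,0,0,0,0,0,0,0,0]}}

```text
t: 20.05
ee_pos: [0.6062, -0.2788, 0.1953]
eef_rot: [[1.0, -0.002, -0.001], [-0.002, -1.0, 0.001], [-0.001, -0.001, -1.0]]
wrist_force: [-0.1, 1.2, -0.3]
finger_gap: 1.001
gripper_force: 0.0
```

Run:
```python
from h import *
print(readout.state()["ee_pos"])
c=cal("wrist"); im=cams.get_image("wrist"); c2=cal("side"); b=cams.get_image("side")
for col in("yellow",): print(col,[(p.round(1).tolist(),s[2:].tolist(),plane(c,p,.070)[:2].round(4).tolist()) for p,s in blobs(im,col,200)])
for col in("red","blue","green"): print(col,[(p.round(1).tolist(),s[2:].tolist(),plane(c2,p,.102)[:2].round(4).tolist()) for p,s in blobs(b,col,60)])
cv2.imwrite("pics/p3.png",cv2.resize(np.hstack([im,b]),(800,300)))
```

```text
[ 0.60616709 -0.27881381  0.19531759]
yellow [([253.2, 179.0], [53, 55, 2161], [0.6063, -0.2772])]
red [([313.9, 84.6], [11, 10, 80], [0.4741, -0.8828]), ([220.5, 277.0], [22, 23, 404], [0.4964, 0.2875]), ([223.1, 304.3], [34, 27, 376], [0.4706, 0.3454])]
blue [([272.9, 240.0], [19, 19, 293], [0.4232, 0.1588]), ([270.9, 265.3], [31, 21, 257], [0.4101, 0.2305])]
green [([495.7, 128.8], [41, 69, 1274], [-0.2651, -0.6654]), ([169.5, 167.5], [91, 66, 3897], [0.771, -0.0421]), ([175.3, 239.0], [20, 17, 275], [0.6263, 0.217]), ([181.2, 264.7], [31, 23, 251], [0.5825, 0.2807])]
```

View pics/p3.png

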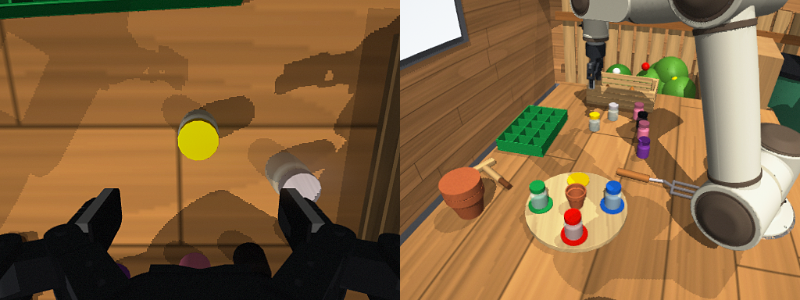

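The side view shows red, blue and green upright and centred on their stands. The yellow cap at (253,179) is under the tool, and the steel jar is about 40 mm clear of the right finger.

Call:
{"api": "jog_arm", "payload": {"moves": [0,-0.001,0.03,0,0,0,0,0,0,0.03,0,0,0,0,0,0,0.03,0,0,0,0,0,0,0.03,0,0,0,0,0,0,0.026,0,0,0,0,0,0,0.016,0,0,0,0,0,0,0,0,0,0,60,0,0,0,0,0,0,110,0,0,0,0,0,0,160,0,0,0,0,0,0,255]}}

```text
t: 20.98
ee_pos: [0.6074, -0.2772, 0.0361]
eef_rot: [[1.0, 0.0, 0.003], [0.0, -1.0, -0.001], [0.003, 0.001, -1.0]]
wrist_force: [-0.1, 0.9, -1.1]
finger_gap: 0.54
gripper_force: 30.9
```

Call:
{"api": "jog_arm", "payload": {"moves": [0,0,0,0,0,0,255,0,0,0,0,0,0,255]}}

```text
t: 21.15
ee_pos: [0.6074, -0.2772, 0.036]
eef_rot: [[1.0, 0.0, 0.003], [0.0, -1.0, -0.001], [0.003, 0.001, -1.0]]
wrist_force: [0.7, 2.9, 8.0]
finger_gap: 0.536
gripper_force: 31.6
```

Call:
{"api": "jog_arm", "payload": {"moves": [0,0,-0.01,0,0,0,255,0,0,-0.025,0,0,0,255,0,0,-0.03,0,0,0,255,0,0,-0.03,0,0,0,255,0,0,-0.03,0,0,0,255,0,-0.015,-0.03,0,0,0,255,0,-0.03,0,0,0,0,255,0,-0.03,0,0,0,0,255,0,-0.03,0,0,0,0,255,0,-0.03,0,0,0,0,255]}}

```text
t: 21.98
ee_pos: [0.6061, -0.141, 0.1904]
eef_rot: [[1.0, -0.0, 0.001], [-0.0, -1.0, -0.0], [0.001, 0.0, -1.0]]
wrist_force: [-0.0, -0.4, -2.4]
finger_gap: 0.535
gripper_force: 31.5
```

Call:
{"api": "jog_arm", "payload": {"moves": [-0.01,-0.033,0,0,0,0,255,-0.01,-0.033,0,0,0,0,255,-0.01,-0.033,0,0,0,0,255,-0.01,-0.033,0,0,0,0,255,-0.01,-0.033,0,0,0,0,255,0,-0.032,0,0,0,0,255,0,-0.02,0,0,0,0,255,0,-0.012,0.01,0,0,0,255,0,0,0.025,0,0,0,255,0,0,0.025,0,0,0,255]}}

```text
t: 22.82
ee_pos: [0.5568, 0.0873, 0.1291]
eef_rot: [[1.0, 0.001, 0.003], [0.001, -1.0, -0.0], [0.003, 0.0, -1.0]]
wrist_force: [0.4, -0.2, -1.8]
finger_gap: 0.537
gripper_force: 31.5
```

Call:
{"api": "jog_arm", "payload": {"moves": [0,0,0.02,0,0,0,255,0,0,0.015,0,0,0,255,0,0,0.01,0,0,0,255,0,0,0,0,0,0,255,0,0,0,0,0,0,255,0,0,0,0,0,0,255]}}

```text
t: 23.32
ee_pos: [0.557, 0.0866, 0.085]
eef_rot: [[1.0, -0.0, 0.002], [-0.0, -1.0, 0.0], [0.002, -0.0, -1.0]]
wrist_force: [0.5, 0.1, -1.7]
finger_gap: 0.534
gripper_force: 31.5
```

Call:
{"api": "jog_arm", "payload": {"moves": [-0.001,-0.001,0.007,0,0,0,255,0,0,0.004,0,0,0,255,0,0,0.002,0,0,0,255,0,0,0,0,0,0,255,0,0,0,0,0,0,255]}}

```text
t: 23.73
ee_pos: [0.5554, 0.0878, 0.0708]
eef_rot: [[1.0, -0.0, -0.0], [-0.0, -1.0, 0.0], [-0.0, -0.0, -1.0]]
wrist_force: [0.3, 1.3, -1.7]
finger_gap: 0.539
gripper_force: 31.5
```

Call:
{"api": "jog_arm", "payload": {"moves": [0,0,0.001,0,0,0,255,0,0,0,0,0,0,255,0,0,0,0,0,0,255]}}

```text
t: 23.98
ee_pos: [0.5555, 0.0878, 0.0701]
eef_rot: [[1.0, -0.0, 0.0], [-0.0, -1.0, 0.0], [0.0, -0.0, -1.0]]
wrist_force: [-0.2, -0.6, 0.9]
finger_gap: 0.537
gripper_force: 31.7
```

Contact has begun. I'll seat it, release, and retreat toward the robot's right so the stands are clear to see.

Call:
{"api": "jog_arm", "payload": {"moves": [0,0,0.0003,0,0,0,255,0,0,0,0,0,0,110,0,0,0,0,0,0,80,0,0,0,0,0,0,70,0,0,0,0,0,0,70,0,0,-0.015,0,0,0,70,0,0,-0.03,0,0,0,70,0,0,-0.03,0,0,0,70,0,0,-0.03,0,0,0,70,0,0.015,-0.02,0,0,0,30]}}

```text
t: 24.82
ee_pos: [0.5557, 0.0742, 0.1975]
eef_rot: [[1.0, 0.001, 0.002], [0.001, -1.0, 0.001], [0.002, -0.001, -1.0]]
wrist_force: [0.6, -0.2, 0.2]
finger_gap: 0.846
gripper_force: 0.0
```

Call:
{"api": "jog_arm", "payload": {"moves": [0,0.03,-0.01,0,0,0,0,0,0.03,0,0,0,0,0,0,0.03,0,0,0,0,0,0,0.03,0,0,0,0,0,0,0.03,0,0,0,0,0,0,0.03,0,0,0,0,0,0,0.03,0,0,0,0,0,0,0.03,0,0,0,0,0,0,0,0,0,0,0,0,0,0,0,0,0,0,0]}}

```text
t: 25.65
ee_pos: [0.5551, -0.1685, 0.2042]
eef_rot: [[1.0, -0.002, -0.001], [-0.002, -1.0, 0.0], [-0.001, -0.0, -1.0]]
wrist_force: [0.5, 0.1, -1.0]
finger_gap: 0.999
gripper_force: 0.0
```

Run:
```python
from h import *
im=cams.get_image("scene");b=cams.get_image("side")
for n,i in(("scene",im),("side",b)):
  c=cal(n)
  for col in H: print(n,col,[(p.round(1).tolist(),s[2:].tolist(),plane(c,p,.102)[:2].round(4).tolist()) for p,s in blobs(i,col,60)])
for n in("plain_jar","pot"): print(n,[(np.round(d["location"],3),round(d["score"],2)) for d in search_frame("scene",n)[:3]])
cv2.imwrite("pics/p4.png",cv2.resize(np.hstack([im,b]),(800,300)))
```

```text
scene red [([61.6, 24.9], [14, 15, 170], [0.568, -0.9869]), ([397.2, 299.3], [45, 45, 993], [0.5207, 0.2881])]
scene yellow []
scene blue [([371.4, 221.5], [22, 20, 344], [0.4255, 0.1591]), ([359.5, 242.7], [32, 27, 296], [0.4815, 0.1735])]
scene green [([114.1, 257.9], [155, 155, 12149], [0.8478, -0.1062]), ([325.6, 310.6], [25, 25, 466], [0.6284, 0.2177]), ([315.2, 328.7], [37, 36, 330], [0.6639, 0.2266])]
side red [([313.8, 84.5], [10, 10, 78], [0.4746, -0.8833]), ([220.6, 277.0], [22, 23, 406], [0.4963, 0.2874]), ([223.2, 304.1], [34, 27, 381], [0.4705, 0.3448])]
side yellow [([226.1, 209.1], [18, 16, 230], [0.5552, 0.0878]), ([237.8, 230.4], [11, 17, 90], [0.5053, 0.1514])]
side blue [([272.9, 240.0], [19, 19, 293], [0.4232, 0.1588]), ([270.9, 265.3], [31, 21, 256], [0.4101, 0.2305])]
side green [([169.5, 167.4], [91, 66, 3901], [0.7711, -0.0422]), ([175.3, 239.0], [20, 17, 275], [0.6263, 0.217]), ([181.2, 264.7], [31, 23, 250], [0.5825, 0.2808])]
plain_jar [(array([ 0.557, -0.376,  0.048]), 0.89)]
pot [(array([0.52 , 0.187, 0.078]), 0.89), (array([0.574, 0.097, 0.033]), 0.45)]
```

View pics/p4.png

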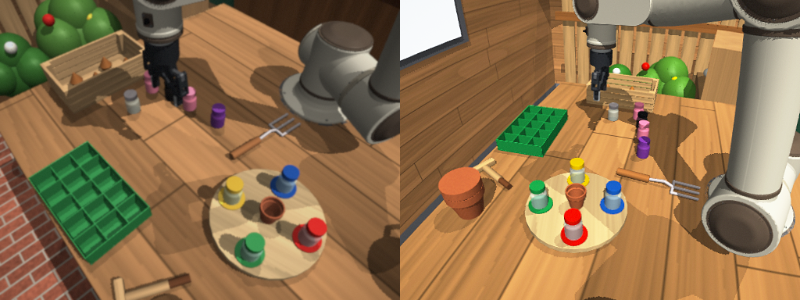

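All four jars stand upright and within about 3 mm of their stands' centres. The pot and the steel jar have not moved, and the arm is clear.

```bash
python3 -c "
from workcell import manip
print(manip.close_job())"
```

```text
the job is handed in; nothing more can be done
None
```

The job is handed in: at the last check, all four coloured-cap jars stood upright on their matching stands, about 3 mm or less off centre, with the steel-capped jar and the pot unmoved; the judge's verdict was not returned.

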